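# Slide a terminal box cover onto its studs and press it home

## Robot

A 6-joint arm with a two-finger parallel gripper is mounted at the origin on the work surface. World frame = base frame: x ahead of the robot, y to its left, z up, the work surface at z = 0. Lengths are in m, angles in degrees, forces in N, time in s.
With the tool pointing down it reaches from about 0.35 to 0.725 m from the base axis. Payload 4.3 kg.
Tool frame: the origin (TCP) lies at the centre of the arm's flange, where the gripper is bolted on; the fingertips stand 173 mm ahead of it and the grasp point (between the pads) lies 155 mm ahead of it; z points along the fingers, y is the line along which they close (so a half turn about z gives the same grasp; the last joint's range is limited). The gripper opens to 85 mm and grips with 20 to 120 N. Pads are 22 mm wide; open, the fingers measure 114 mm over their backs; the gripper's body (76 mm by 85 mm) begins 54 mm behind the grasp point. The pads swing forward as they close: fully open they stand 13 mm farther back than shut.
Start: joints at [-82.58, 21.618, 4.641, 73.018, 0, 83.68], TCP at [0.137, -0.559, 0.405] pointing down, gripper open.
Joint ranges: [-156.06, 156.06], [-48.1, 94.91], [-58.44, 69.94], [-101.28, 121.22], [-78.64, 73.56], [-180, 180]. Speed limits (degrees/s): [147.25, 147.25, 180, 180, 180, 180].

## Interface

Orientations are given as [roll, pitch, yaw] about the fixed x, y, z axes, in that order (R = Rz(yaw) Ry(pitch) Rx(roll)).
In Python, from plant import sensors, viewer, close_job gives the robot as it stands. The module is installed in compiled form; this text tells all that it offers.
- The arm moves only by the tool servo_tool, never from a script. Its argument "deltas" is a list of rows, each an object with "delta_pos": the shift along the tool's x, y, z scaled (see below), a list of three; "rotation": the turn, a rotation vector about the tool's x, y, z scaled (see below), a list of three; "fingers": the closure, from 0 (fully open) to 1 (shut). A call has 1 to 20 rows; each row shifts and turns the commanded pose from where the row before left it, along the tool's axes as they then stand; what a row does not reach is not made up. The controller multiplies each number of a shift by 3 cm and each number of a turn by 0.5 rad. A row lasts 1/12 s, in which the tool goes at most 41.7 mm and 7.16 degrees, less where a joint would pass 70% of its speed; a pose out of reach is approached as far as the arm can. A call with a number of a shift or a turn outside -1 to 1 is refused whole. A call with a gripper value outside its range is refused whole. The fingers move at their own pace and stop on an object; the grip force is fixed at half the most. Time passes only in rows, so rows that do not move let the fingers close. It gives the time, the measured TCP pose, the force, the opening and the grip force at its end, in the units of the state.
- sensors.get_obs(): the state, without advancing time (a new reading comes with each control period).
- viewer.grab_frame(name): name is "scene" or "top" or "wrist"; returns the picture (480x640x3 uint8, blue, green, red); there is no depth.
- viewer.calibration(name): a dict with "vfov" (degrees; the focal length in pixels is half the picture's height over the tangent of half this angle, whatever the lens; pixels are square), "cx", "cy" (the principal point, pixels), "extrinsics" (4x4, takes a point from world to camera coordinates). Camera axes: x right, y up, looking along -z (the intrinsics and any distortion apply to the point x, -y, -z); pixel columns grow to the right and rows downward; lengths in m; the calibration is good to about 2 mm. A picture is of the moment at which its call begins: read the wrist's pose just before it. calibration takes no time and is no camera call; for the wrist camera it gives the pose at the moment of the call.
- close_job(): hands the job in; it is judged then, once.
The state is a dict: "time": time; "joints": joint angles; "joint_vel": joint speeds; "joint_torque": joint torques, N m; "tcp_pos": TCP position; "eef_rot": TCP orientation; "wrist_force": force on the tool from outside, world axes, zero at the start; "torque": the same for the moment, N m; "width": finger opening in m; "grip_force": force on a finger pad.
Only numpy, scipy, OpenCV 4.12 (cv2) and the standard library are available. Lean on these libraries where they do the work, as an engineer would, in place of code of your own. Each camera call takes 0.05 s, during which the arm holds its last target. There are 200 camera calls.

## Task

The loose aluminium cover of the machine terminal box lies askew on the tips of the box's four studs. Without picking it up, slide it back against the flange along the far side of the box and along it until it drops over all four studs, then press both ends down past the stiff rubber seals until it sits fully home and level on the rim. Leave the wrench and the screwdriver lying beside the box where they are.

Things in the scene. Friction and masses are not known exactly. Their poses are not given: they have to be found in the camera images.
- housing: Grey steel terminal box, open at the top, bolted down. Origin: on the bench, under the middle of the area that the cover fills; x points from the robot's side to the far side, y to the left along the long side. Rim 140 mm (x) by 184 mm (y), 75 mm above the bench; inside it is hollow. Feet 13 mm high stick out 28 mm at both ends. No guide but the far flange.
- seat (a point): Point on the housing 75 mm above its origin, in the plane of the rim; axes as the housing's. The cover's origin lies here when home. Four upright studs, 10 mm diameter with tapered tips, stand at x = +-32, y = +-44 mm from it and rise 14 mm above the rim.
- flange (a point): Middle of the top edge of the far flange's inner face, at x = 70.8 mm, 26 mm above the rim, fixed to the housing. The flange is 6 mm thick and runs 75 mm to either side of here along housing y. A cover touching it has its holes within 1 mm of the studs in x.
- seal_left (a joint): Sinking of the rubber seal strip on the end wall at housing y = +85 mm (8 mm wide, 110 mm long in x): 0 = standing 6 mm above the rim, 0.006 = flush with it. It yields only under a push of about 8 N and then stays down: the cover's weight alone does not seat it.
- seal_right (a joint): The same strip on the other end wall, at housing y = -85 mm.
- cover: Loose flat aluminium plate, 140 (x) by 180 (y) by 8 mm, 0.28 to 0.44 kg, no handle. Origin: centre of its underside. Four 14 mm through holes at x = +-32, y = +-44 mm. Starts level on the stud tips, 14 mm above the rim, 14 to 24 mm from home to housing -x, up to 32 mm either way along y, turned up to 0.1 rad. Over all studs it drops onto the seals, 6 mm or less above home.
- wrench: Bystander: steel wrench lying flat by the robot's side of the box, under 30 mm high. Origin at the middle of its underside, as for the screwdriver.
- screwdriver: Bystander: screwdriver lying flat beside an end of the box, under 40 mm high.
Mind the look-alikes: they are no part of the job. There is more than one size of the cover; the one meant has the size given above.

How it is judged:
By the outcome, as a careful person would: the job done as asked, in the order asked, and still so for the second after the job is handed in, with the robot touching nothing.
It also fails if it takes over 51 s, if anything falls off the work surface, if the arm or the gripper's body presses on something with over 40 N, if the wrist force passes 120 N, or if a joint passes its speed limit or range.

## Working session

There is one attempt and no reset: what is moved stays moved. The work goes in short steps, Python scripts to look and compute and a tool call to move; the robot and the scene stay as the last step left them, time stands still between calls to the robot, and variables do not carry over. Pictures are saved under pics/ and viewed, at most 10 in all, crops included, and the job is handed in when it is done.

Besides the shell and the picture viewer there is one more tool, called after ">>>" in YAML: its name, and indented under it one key for each argument. servo_tool: Moves the arm, as the interface text tells. Shifts and turns lie within -1 to 1; 1 stands for 3 cm of shift or 0.5 rad of turn. Its arguments: {"type":"object","properties":{"deltas":{"type":"array","items":{"type":"object","properties":{"delta_pos":{"type":"array","items":{"type":"number"}},"rotation":{"type":"array","items":{"type":"number"}},"fingers":{"type":"number"}}}}},"required":["deltas"]}

```bash
mkdir -p pics; ls; python3 - <<'E'
from plant import sensors, viewer
import cv2
print(sensors.get_obs())
for n in ("scene","top"):
    c=viewer.calibration(n); print(n,c); cv2.imwrite(f"pics/{n}0.png",viewer.grab_frame(n))
E
```

```text
pics
{'time': 0.0, 'joints': array([-8.25816230e+01,  2.16611106e+01,  4.56251859e+00,  7.30172960e+01,
       -8.00026842e-04,  8.36809739e+01]), 'joint_vel': array([-0.07119993, -0.02816759, -0.01709735, -0.01543734, -0.01080355,
       -0.05950916]), 'joint_torque': array([-9.49108871e-04, -4.63607204e+01,  2.69873965e+01,  2.08671828e-02,
       -9.49123660e-05,  9.88883812e-06]), 'tcp_pos': array([ 0.13651816, -0.55824763,  0.40376554]), 'eef_rot': array([-1.79884728e+02, -1.19599670e-02,  1.37373920e+01]), 'wrist_force': array([-0.4274979 , -0.41554164,  0.55392167]), 'torque': array([-0.05117743, -0.03051169, -0.00019391]), 'grip_force': 0.0, 'width': 0.08548312147340109}
scene {'vfov': 46.02766196205156, 'cx': 328.5982483695071, 'cy': 223.43025519566478, 'extrinsics': array([[ 0.86529837,  0.5008911 ,  0.0191531 , -0.49098352],
       [-0.28275837,  0.45620661,  0.84375544,  0.03559402],
       [ 0.41389182, -0.7355159 ,  0.53638598, -1.05756568],
       [ 0.        ,  0.        ,  0.        ,  1.        ]])}
top {'vfov': 45.36327933964836, 'cx': 318.4502984480019, 'cy': 241.06334932551556, 'extrinsics': array([[-0.03462655, -0.99938758,  0.00504686,  0.05025684],
       [ 0.97745797, -0.0328135 ,  0.20856459, -0.53848044],
       [-0.20827126,  0.01215497,  0.97799557, -1.0032475 ],
       [ 0.        ,  0.        ,  0.        ,  1.        ]])}
```

View pics/top0.png

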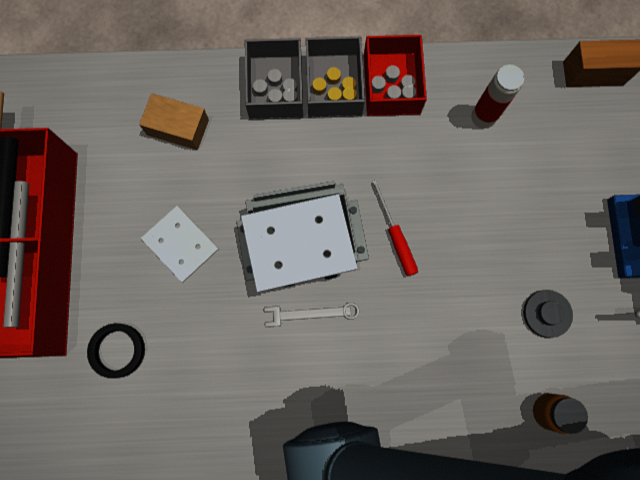

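View pics/scene0.png

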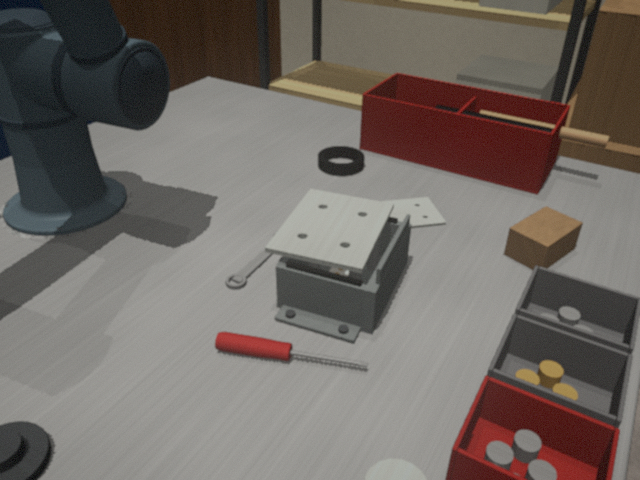

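The top picture shows two pierced plates. One is at (179,243): small, and lying on the bench. The other is at (299,242), lying on the box and filling about its whole rim. The second fits 140x180 mm, so I'll confirm it in a crop.

```bash
python3 - <<'E'
import cv2
im=cv2.imread("pics/top0.png")[172:322,220:420]
cv2.imwrite("pics/top0c.png",cv2.resize(im,None,fx=4,fy=4,interpolation=cv2.INTER_CUBIC))
im=cv2.imread("pics/scene0.png")[180:345,210:430]
cv2.imwrite("pics/scene0c.png",cv2.resize(im,None,fx=3.6,fy=3.6,interpolation=cv2.INTER_CUBIC))
E
```

```text
(no output)
```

View pics/top0c.png

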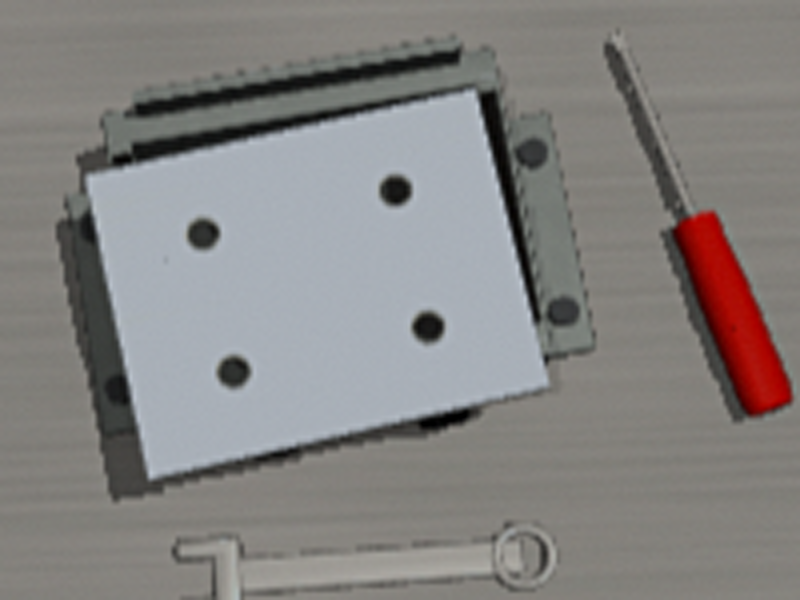

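View pics/scene0c.png

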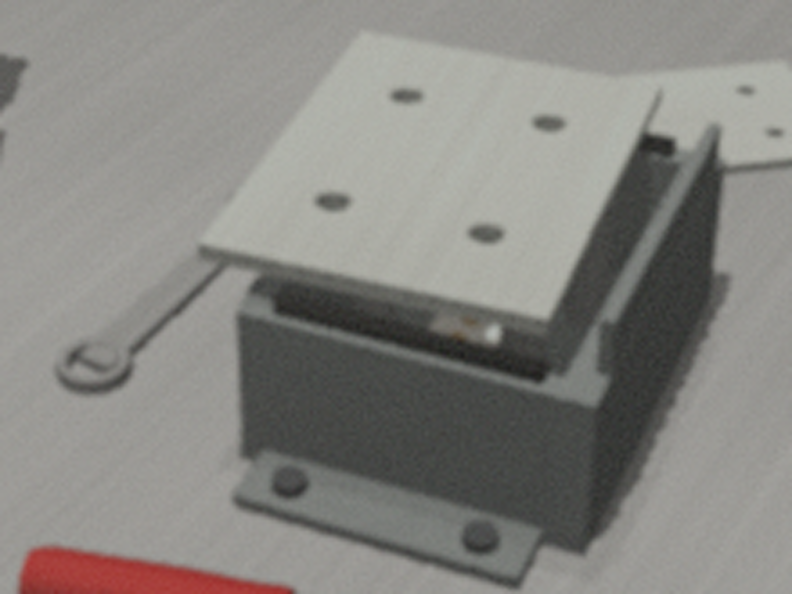

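The crops confirm it: the cover has four holes and rests tilted in yaw on the box. In the top crop its corners are (85,175), (477,90), (549,388), (150,480). The flange top runs from (135,105) to (460,45). I'll fit both poses using both cameras.

```bash
cat > fit.py <<'E'
import numpy as np
from plant import viewer
from scipy.optimize import least_squares
def proj(c,P):
    f=240/np.tan(np.radians(c["vfov"]/2)); q=P@c["extrinsics"][:3,:3].T+c["extrinsics"][:3,3]
    return np.c_[c["cx"]+f*q[:,0]/-q[:,2], c["cy"]-f*q[:,1]/-q[:,2]]
def tf(p,L):
    c,s=np.cos(p[2]),np.sin(p[2]); L=np.asarray(L,float)/1000
    return np.c_[p[0]+c*L[:,0]-s*L[:,1],p[1]+s*L[:,0]+c*L[:,1],L[:,2]]
C={n:viewer.calibration(n) for n in("top","scene")}
def fit(obs,p0=(.55,.03,.1)):   # obs: [(cam,[u,v],[x,y,z] mm)]
    w={"top":1,"scene":1}
    def r(p): return np.concatenate([(proj(C[n],tf(p,[X]))[0]-uv)*w[n] for n,uv,X in obs])
    s=least_squares(r,p0,loss="soft_l1"); return s.x, r(s.x).reshape(-1,2)
T=lambda a,b:np.array([220+a/4,172+b/4]); S=lambda a,b:np.array([210+a/3.6,180+b/3.6])
E
cat > a.py <<'E'
from fit import *
z=97; zt=[("top",T(85,175),[70,90,z]),("top",T(477,90),[70,-90,z]),("top",T(549,388),[-70,-90,z]),("top",T(150,480),[-70,90,z]),
("top",T(203,233),[32,44,z]),("top",T(395,190),[32,-44,z]),("top",T(428,326),[-32,-44,z]),("top",T(234,372),[-32,44,z])]
zs=[("scene",S(362,33),[-70,90,z]),("scene",S(660,92),[70,90,z]),("scene",S(548,322),[70,-90,z]),("scene",S(200,248),[-70,-90,z]),
("scene",S(407,96),[-32,44,z]),("scene",S(549,123),[32,44,z]),("scene",S(486,233),[32,-44,z]),("scene",S(333,201),[-32,-44,z])]
ht=[("top",T(135,112),[70.8,75,101]),("top",T(460,52),[70.8,-75,101]),("top",T(133,97),[76.8,75,101]),("top",T(457,38),[76.8,-75,101]),
("top",T(103,117),[70,92,75]),("top",T(497,50),[70,-92,75])]
hs=[("scene",S(240,312),[-70,-92,75]),("scene",S(603,402),[70,-92,75]),("scene",S(600,325),[70.8,-75,101]),("scene",S(712,125),[70.8,75,101])]
for nm,t,s in(("cover",zt,zs),("house",ht,hs)):
    for l,o in(("top",t),("scene",s),("both",t+s)):
        p,r=fit(o); print(nm,l,(p*[1000,1000,57.3]).round(1)); print(r.round(1).tolist())
print([-C[n]["extrinsics"][:3,:3].T@C[n]["extrinsics"][:3,3] for n in C])
E
python3 a.py
```

```text
cover top [530.6  67.2  11. ]
[[-0.0, 0.1], [-0.2, -0.3], [0.3, -0.1], [-0.4, -0.2], [0.0, 0.1], [0.2, 0.1], [0.1, 0.4], [-0.1, -0.1]]
cover scene [533.9  68.6  11.2]
[[-0.2, -0.0], [0.5, -1.1], [0.1, 0.0], [-0.6, -0.7], [-0.1, 0.1], [0.0, 0.2], [0.3, 0.4], [0.1, 0.4]]
cover both [532.7  67.9  11.2]
[[-0.6, -0.9], [-0.8, -1.5], [-0.1, -1.5], [-0.7, -1.3], [-0.4, -0.9], [-0.3, -1.0], [-0.3, -0.8], [-0.5, -1.1], [-1.1, -0.1], [-0.4, -1.1], [-1.0, -0.0], [-1.7, -0.7], [-1.0, 0.1], [-0.9, 0.2], [-0.8, 0.4], [-0.9, 0.4]]
house top [552.8  61.3   8.9]
[[-0.3, -0.8], [0.4, -0.8], [-0.4, -0.2], [0.5, -0.4], [0.1, 4.0], [-0.2, 2.7]]
house scene [559.4  64.4   8.5]
[[-0.2, 0.5], [-4.5, 0.6], [2.1, -1.0], [0.3, -0.5]]
house both [557.7  62.7   8.3]
[[-0.8, -3.9], [0.0, -3.1], [-0.8, -3.3], [0.1, -2.7], [-0.4, 0.8], [-0.6, 0.6], [-2.0, 0.6], [-6.5, 1.0], [0.1, -0.6], [-1.0, -0.2]]
[array([0.3191346 , 0.04475107, 1.09322592]), array([ 0.87262953, -0.54816532,  0.54663462])]
```

```bash
python3 - <<'E'
import cv2,numpy as np
a=cv2.imread("pics/top0.png")[178:218,235:355]
a=cv2.resize(a,None,fx=6.6,fy=6.6,interpolation=cv2.INTER_CUBIC)
b=cv2.imread("pics/scene0.png")[255:340,270:413]
b=cv2.resize(b,None,fx=3.8,fy=3.8,interpolation=cv2.INTER_CUBIC)
o=np.zeros((600,800,3),np.uint8);o[:a.shape[0],:a.shape[1]]=a;o[270:270+b.shape[0],:b.shape[1]]=b
o=np.clip(o*1.6,0,255).astype(np.uint8)
cv2.imwrite("pics/h.png",o)
E
```

```text
(no output)
```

View pics/h.png

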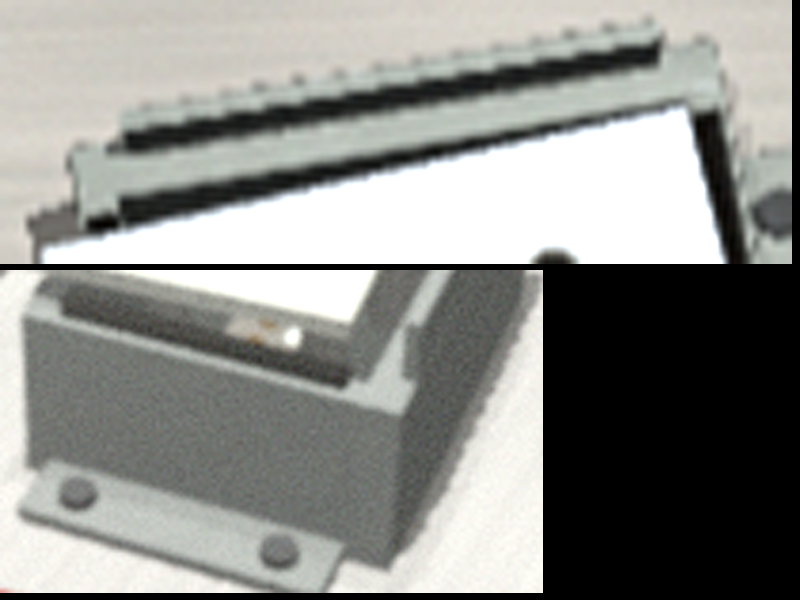

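```bash
cat > b.py <<'E'
from fit import *
from a import zt,zs
A=lambda a,b:np.array([235+a/6.6,178+b/6.6]); B=lambda a,b:np.array([270+a/3.8,255+(b-270)/3.8])
for xr in (70,73.5,76.8):
    t=[("top",A(122,132),[70.8,75,101]),("top",A(660,42),[70.8,-75,101]),("top",A(122,117),[76.8,75,101]),("top",A(657,25),[76.8,-75,101]),
    ("top",A(122,150),[70.8,75,75]),("top",A(660,65),[70.8,-75,75]),("top",A(73,150),[xr,92,75]),("top",A(717,42),[xr,-92,75])]
    s=[("scene",B(408,412),[xr,-92,75]),("scene",B(390,568),[xr,-92,0]),("scene",B(25,312),[-70,-92,75]),("scene",S(714,125),[70.8,75,101]),("scene",B(410,378),[74,-75,75])]
    for l,o in(("top",t),("scene",s)):
        p,r=fit(o); print(xr,l,(p*[1000,1000,57.3]).round(1),r.round(1).tolist())
E
python3 b.py|grep -v -e cover -e '^\[' -e house
```

```text
70 top [554.7  62.8   7.9] [[-0.4, -0.6], [0.3, -0.6], [-0.9, -1.5], [0.2, -1.2], [1.1, 0.7], [-0.1, 0.2], [-0.5, 2.6], [0.3, 2.6]]
70 scene [559.6  66.4   9.1] [[-2.8, -1.0], [-1.4, 0.2], [1.2, 0.8], [0.0, -1.4], [3.3, 1.1]]
73.5 top [554.4  62.6   7.9] [[-0.3, -0.4], [0.4, -0.5], [-0.8, -1.3], [0.3, -1.0], [1.2, 0.8], [-0.0, 0.4], [-0.7, 1.0], [0.1, 1.0]]
73.5 scene [558.6  66.8   8.5] [[-1.6, -0.6], [-0.3, 0.6], [0.4, 0.0], [-0.1, -1.4], [2.1, 0.9]]
76.8 top [553.4  62.5   8. ] [[-0.2, 0.1], [0.5, 0.0], [-0.7, -0.8], [0.4, -0.5], [1.3, 1.4], [0.0, 0.8], [-0.9, -0.2], [-0.2, -0.3]]
76.8 scene [557.6  67.3   7.8] [[-0.7, -0.2], [0.5, 1.0], [-0.4, -0.9], [-0.1, -1.3], [0.8, 0.7]]
```

Fits agree. The far rim edge is at x = 76.8, the housing is at about (555, 65) mm with yaw 8°. Relative to home the cover sits at about -22 mm in x and +6 mm in y, turned +3°. I'll go to a point in front of its near edge with the fingers shut.

>>> servo_tool:
  deltas:
    - {"delta_pos": [0,0,0],"rotation": [0,0,0.2],"fingers": 1}
    - {"delta_pos": [0.655,-0.985,0],"rotation": [0,0,0],"fingers": 1}
    - {"delta_pos": [0.655,-0.985,0],"rotation": [0,0,0],"fingers": 1}
    - {"delta_pos": [0.655,-0.985,0],"rotation": [0,0,0],"fingers": 1}
    - {"delta_pos": [0.655,-0.985,0],"rotation": [0,0,0],"fingers": 1}
    - {"delta_pos": [0.655,-0.985,0],"rotation": [0,0,0],"fingers": 1}
    - {"delta_pos": [0.655,-0.985,0],"rotation": [0,0,0],"fingers": 1}
    - {"delta_pos": [0.655,-0.985,0],"rotation": [0,0,0],"fingers": 1}
    - {"delta_pos": [0.655,-0.985,0],"rotation": [0,0,0],"fingers": 1}
    - {"delta_pos": [0.655,-0.985,0],"rotation": [0,0,0],"fingers": 1}
    - {"delta_pos": [0.655,-0.985,0],"rotation": [0,0,0],"fingers": 1}
    - {"delta_pos": [0.655,-0.985,0],"rotation": [0,0,0],"fingers": 1}
    - {"delta_pos": [0.655,-0.985,0],"rotation": [0,0,0],"fingers": 1}
    - {"delta_pos": [0.655,-0.985,0],"rotation": [0,0,0],"fingers": 1}
    - {"delta_pos": [0.655,-0.985,0],"rotation": [0,0,0],"fingers": 1}
    - {"delta_pos": [0.655,-0.985,0],"rotation": [0,0,0],"fingers": 1}
    - {"delta_pos": [0.655,-0.985,0],"rotation": [0,0,0],"fingers": 1}
    - {"delta_pos": [0.655,-0.985,0],"rotation": [0,0,0],"fingers": 1}
    - {"delta_pos": [0.655,-0.985,0],"rotation": [0,0,0],"fingers": 1}
    - {"delta_pos": [0.655,-0.985,0],"rotation": [0,0,0],"fingers": 1}

```text
time: 1.77
tcp_pos: [0.4282, 0.0514, 0.4044]
eef_rot: [180.0, 0.0, 8.0]
wrist_force: [-0.4, -1.2, 0.6]
width: 0.0001
grip_force: 0.0
```

>>> servo_tool:
  deltas:
    - {"delta_pos": [0,0,0.8]}
    - {"delta_pos": [0,0,0.8]}
    - {"delta_pos": [0,0,0.8]}
    - {"delta_pos": [0,0,0.8]}
    - {"delta_pos": [0,0,0.8]}
    - {"delta_pos": [0,0,0.8]}
    - {"delta_pos": [0,0,0]}
    - {"delta_pos": [0,0,0]}

```text
invalid input at $.deltas[0]: expected keys delta_pos, rotation, fingers
```

>>> servo_tool:
  deltas:
    - {"delta_pos": [0,0,0.8],"rotation": [0,0,0],"fingers": 1}
    - {"delta_pos": [0,0,0.8],"rotation": [0,0,0],"fingers": 1}
    - {"delta_pos": [0,0,0.8],"rotation": [0,0,0],"fingers": 1}
    - {"delta_pos": [0,0,0.8],"rotation": [0,0,0],"fingers": 1}
    - {"delta_pos": [0,0,0.8],"rotation": [0,0,0],"fingers": 1}
    - {"delta_pos": [0,0,0.8],"rotation": [0,0,0],"fingers": 1}
    - {"delta_pos": [0,0,0],"rotation": [0,0,0],"fingers": 1}
    - {"delta_pos": [0,0,0],"rotation": [0,0,0],"fingers": 1}

```text
time: 2.43
tcp_pos: [0.4269, 0.0494, 0.2598]
eef_rot: [-180.0, 0.2, 8.0]
wrist_force: [0.2, -0.6, 1.4]
width: 0.0001
grip_force: 0.0
```

```bash
python3 - <<'E'
from plant import sensors, viewer
import cv2
print(sensors.get_obs()['tcp_pos'])
t=viewer.grab_frame("top");s=viewer.grab_frame("scene")
cv2.imwrite("pics/t1.png",t);cv2.imwrite("pics/s1.png",s)
s=s[165:330,200:420]
cv2.imwrite("pics/s1c.png",cv2.resize(s,None,fx=3.6,fy=3.6,interpolation=cv2.INTER_CUBIC))
E
```

```text
[0.42690636 0.04944996 0.2597625 ]
```

View pics/s1c.png

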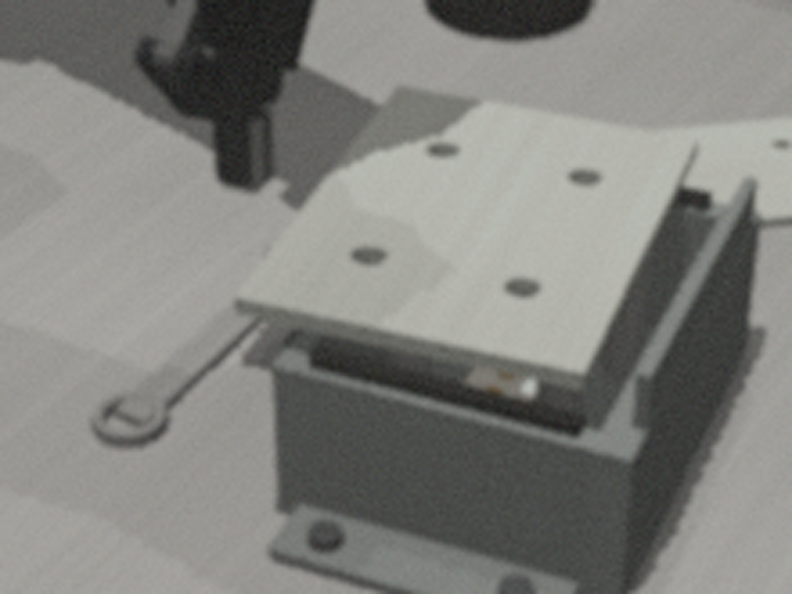

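The closed fingertip sits clear of the near edge at about the plate's height; the cover hasn't moved. Lower it 3 mm and approach.

>>> servo_tool:
  deltas:
    - {"delta_pos": [0.3,0,0.1],"rotation": [0,0,0],"fingers": 1}
    - {"delta_pos": [0.3,0,0],"rotation": [0,0,0],"fingers": 1}
    - {"delta_pos": [0.1,0,0],"rotation": [0,0,0],"fingers": 1}
    - {"delta_pos": [0.1,0,0],"rotation": [0,0,0],"fingers": 1}
    - {"delta_pos": [0.1,0,0],"rotation": [0,0,0],"fingers": 1}
    - {"delta_pos": [0.1,0,0],"rotation": [0,0,0],"fingers": 1}
    - {"delta_pos": [0.1,0,0],"rotation": [0,0,0],"fingers": 1}
    - {"delta_pos": [0,0,0],"rotation": [0,0,0],"fingers": 1}

```text
time: 3.2
tcp_pos: [0.461, 0.0541, 0.2576]
eef_rot: [-180.0, 0.0, 8.0]
wrist_force: [-1.8, 1.0, 1.4]
width: 0.0001
grip_force: 0.9
```

>>> servo_tool:
  deltas:
    - {"delta_pos": [0.1,0,0],"rotation": [0,0,0],"fingers": 1}
    - {"delta_pos": [0.1,0,0],"rotation": [0,0,0],"fingers": 1}
    - {"delta_pos": [0.1,0,0],"rotation": [0,0,0],"fingers": 1}
    - {"delta_pos": [0.1,0,0],"rotation": [0,0,0],"fingers": 1}
    - {"delta_pos": [0,0,0],"rotation": [0,0,0],"fingers": 1}

```text
time: 3.62
tcp_pos: [0.4732, 0.0558, 0.2578]
eef_rot: [-180.0, -0.0, 8.0]
wrist_force: [-1.9, 1.0, 1.2]
width: 0.0002
grip_force: 0.9
```

```bash
python3 - <<'E'
from plant import sensors, viewer
import cv2
o=sensors.get_obs();print(o['tcp_pos'],o['wrist_force'])
t=viewer.grab_frame("top")
cv2.imwrite("pics/t2.png",t)
cv2.imwrite("pics/t2c.png",cv2.resize(t[172:322,220:420],None,fx=4,fy=4,interpolation=cv2.INTER_CUBIC))
E
```

```text
[0.47322994 0.05580324 0.2577519 ] [-1.92927774  1.03366229  1.19953479]
```

View pics/t2c.png

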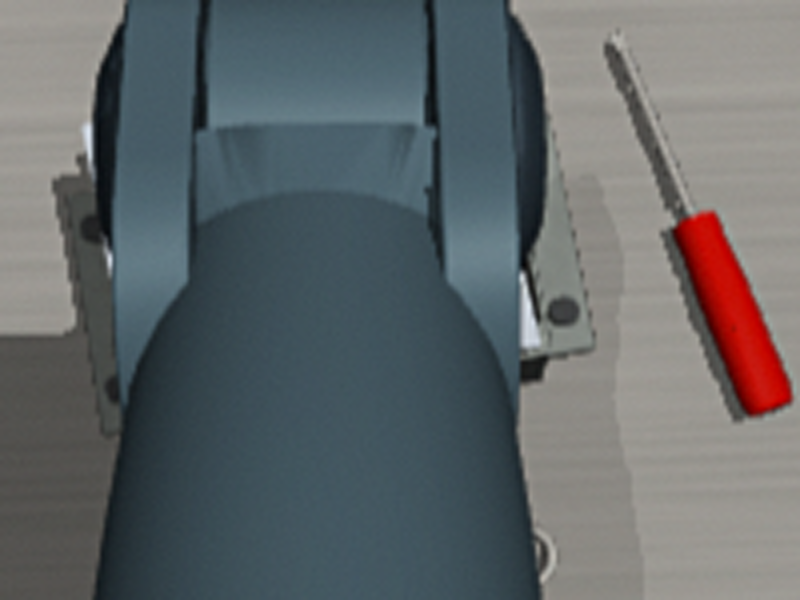

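The arm hides most of the cover, but its near-right corner is now at about (540,345) and its far-left corner at (85,125). It has moved about 20 mm forward, so it's close to the flange. From here I'll use fine steps.

>>> servo_tool:
  deltas:
    - {"delta_pos": [0.03,0,0],"rotation": [0,0,0],"fingers": 1}
    - {"delta_pos": [0.03,0,0],"rotation": [0,0,0],"fingers": 1}
    - {"delta_pos": [0.03,0,0],"rotation": [0,0,0],"fingers": 1}
    - {"delta_pos": [0,0,0],"rotation": [0,0,0],"fingers": 1}

```text
time: 4.0
tcp_pos: [0.4741, 0.056, 0.2574]
eef_rot: [180.0, 0.2, 8.0]
wrist_force: [-7.2, 0.3, 5.8]
width: -0.0004
grip_force: 3.4
```

>>> servo_tool:
  deltas:
    - {"delta_pos": [-0.5,0,0],"rotation": [0,0,0],"fingers": 1}
    - {"delta_pos": [0,0,-0.8],"rotation": [0,0,0],"fingers": 1}
    - {"delta_pos": [0,0,-0.8],"rotation": [0,0,0],"fingers": 1}
    - {"delta_pos": [0,-0.88,0],"rotation": [0,0,0],"fingers": 1}
    - {"delta_pos": [0,-0.88,0],"rotation": [0,0,0],"fingers": 1}
    - {"delta_pos": [0,-0.88,0],"rotation": [0,0,0],"fingers": 1}
    - {"delta_pos": [0,-0.88,0],"rotation": [0,0,0],"fingers": 1}
    - {"delta_pos": [0,-0.88,0],"rotation": [0,0,0],"fingers": 1}
    - {"delta_pos": [0.8,0,0],"rotation": [0,0,0],"fingers": 1}
    - {"delta_pos": [0.8,0,0],"rotation": [0,0,0],"fingers": 1}
    - {"delta_pos": [0.8,0,0],"rotation": [0,0,0],"fingers": 1}
    - {"delta_pos": [0.8,0,0],"rotation": [0,0,0],"fingers": 1}
    - {"delta_pos": [0,0,0],"rotation": [0,0,0],"fingers": 1}
    - {"delta_pos": [0,0,0],"rotation": [0,0,0],"fingers": 1}

```text
time: 5.17
tcp_pos: [0.5431, 0.1662, 0.3056]
eef_rot: [-178.5, -0.0, 10.3]
wrist_force: [-0.6, 0.1, -0.1]
width: -0.0001
grip_force: 0.0
```

```bash
python3 - <<'E'
from plant import sensors, viewer
import cv2,numpy as np
o=sensors.get_obs();print(o['tcp_pos'],o['wrist_force'])
t=viewer.grab_frame("top");s=viewer.grab_frame("scene")
cv2.imwrite("pics/t3.png",t);cv2.imwrite("pics/s3.png",s)
t=cv2.resize(t[172:292,230:363],None,fx=3,fy=3,interpolation=cv2.INTER_CUBIC)
s=cv2.resize(s[180:300,270:403],None,fx=3,fy=3,interpolation=cv2.INTER_CUBIC)
cv2.imwrite("pics/ts3.png",np.hstack([t,s]))
E
```

```text
[0.54313648 0.16620996 0.30564009] [-0.57829488  0.12037852 -0.05337353]
```

View pics/ts3.png

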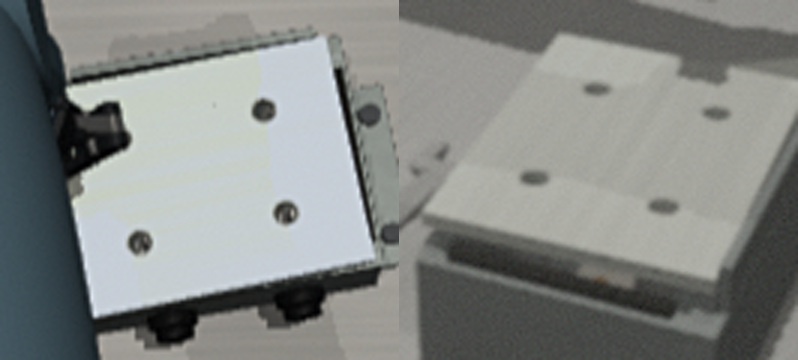

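```bash
cat > c.py <<'E'
from fit import *
from plant import sensors
o=sensors.get_obs();print(o['time'],o['joints'].round(1),o['joint_vel'].round(1),o['tcp_pos'],o['eef_rot'])
T=lambda a,b:np.array([230+a/3,172+b/3]); S=lambda a,b:np.array([270+(a-399)/3,180+b/3])
z=97
t=[("top",T(325,38),[70,-90,z]),("top",T(374,266),[-70,-90,z]),("top",T(94,317),[-70,90,z]),("top",T(263,110),[32,-44,z]),("top",T(286,212),[-32,-44,z]),("top",T(141,243),[-32,44,z])]
s=[("scene",S(716,278),[70,-90,z]),("scene",S(424,218),[-70,-90,z]),("scene",S(562,35),[-70,90,z]),("scene",S(596,88),[-32,44,z]),("scene",S(717,113),[32,44,z]),("scene",S(663,206),[32,-44,z]),("scene",S(534,177),[-32,-44,z])]
for q in(t,s):
    p,r=fit(q);print((p*[1000,1000,57.3]).round(1),abs(r).max().round(1))
E
python3 c.py
```

```text
5.2667 [ 10.3  23.3  -7.9  59.    1.5 180. ] [ 0.2 -0.9 -0.9  0.1 -0.  -0. ] [0.54137706 0.16614444 0.30567068] [-1.78527288e+02  8.06704014e-02  1.03227725e+01]
[551.4  69.    9.5] 6.7
[554.5  71.5  10.1] 1.8
```

>>> servo_tool:
  deltas:
    - {"delta_pos": [0,0,0],"rotation": [0,0,-0.2355],"fingers": 1}
    - {"delta_pos": [0,0,0],"rotation": [0,0,-0.2355],"fingers": 1}
    - {"delta_pos": [0,0,0],"rotation": [0,0,-0.2355],"fingers": 1}
    - {"delta_pos": [0,0,0],"rotation": [0,0,-0.2355],"fingers": 1}
    - {"delta_pos": [0,0,0],"rotation": [0,0,-0.2355],"fingers": 1}
    - {"delta_pos": [0,0,0],"rotation": [0,0,-0.2355],"fingers": 1}
    - {"delta_pos": [0,0,0],"rotation": [0,0,-0.2355],"fingers": 1}
    - {"delta_pos": [0,0,0],"rotation": [0,0,-0.2355],"fingers": 1}
    - {"delta_pos": [0,0,0],"rotation": [0,0,-0.2355],"fingers": 1}
    - {"delta_pos": [0,0,0],"rotation": [0,0,-0.2355],"fingers": 1}
    - {"delta_pos": [0,0,0],"rotation": [0,0,-0.2355],"fingers": 1}
    - {"delta_pos": [0,0,0],"rotation": [0,0,-0.2355],"fingers": 1}
    - {"delta_pos": [0,0,0],"rotation": [0,0,-0.2355],"fingers": 1}
    - {"delta_pos": [0.5,0,0],"rotation": [0,0,0],"fingers": 1}
    - {"delta_pos": [0.5,0,0],"rotation": [0,0,0],"fingers": 1}
    - {"delta_pos": [0.3,0,0],"rotation": [0,0,0],"fingers": 1}
    - {"delta_pos": [0,0,0],"rotation": [0,0,0],"fingers": 1}

```text
time: 6.68
tcp_pos: [0.5353, 0.2063, 0.3072]
eef_rot: [-179.9, -1.5, 98.2]
wrist_force: [0.6, -0.2, 0.0]
width: -0.0001
grip_force: 0.0
```

```bash
python3 - <<'E'
from plant import sensors, viewer
import cv2,numpy as np
o=sensors.get_obs();print(o['tcp_pos'],o['eef_rot'],o['wrist_force'],o['joints'])
t=viewer.grab_frame("top");s=viewer.grab_frame("scene")
cv2.imwrite("pics/t4.png",t);cv2.imwrite("pics/s4.png",s)
t=cv2.resize(t[175:292,230:363],None,fx=3,fy=3,interpolation=cv2.INTER_CUBIC)
s=cv2.resize(s[180:297,270:403],None,fx=3,fy=3,interpolation=cv2.INTER_CUBIC)
cv2.imwrite("pics/ts4.png",np.hstack([t,s]))
E
```

```text
[0.53529423 0.20630187 0.30720087] [-179.91359196   -1.49927444   98.18325769] [ 0.59508851 -0.24719184  0.04404927] [14.38034522 23.93740743 -6.59194176 59.39470159  1.4998405  96.19695105]
```

View pics/ts4.png

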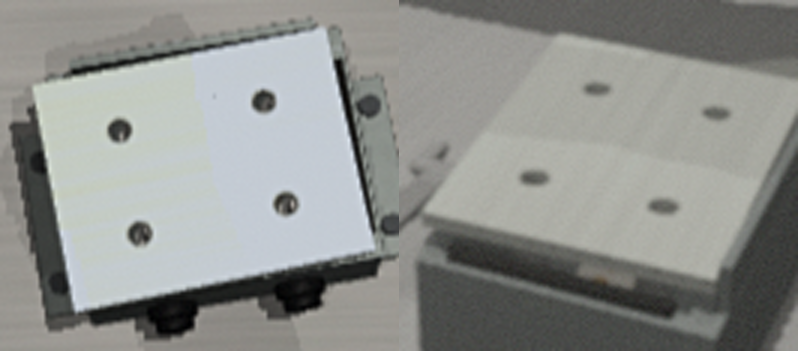

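```bash
cat > d.py <<'E'
from fit import *
T=lambda a,b:np.array([230+a/3,175+b/3]); S=lambda a,b:np.array([270+(a-399)/3,180+b/3])
z=97
t=[("top",T(34,86),[70,90,z]),("top",T(325,28),[70,-90,z]),("top",T(376,248),[-70,-90,z]),("top",T(78,312),[-70,90,z]),("top",T(119,130),[32,44,z]),("top",T(263,101),[32,-44,z]),("top",T(286,204),[-32,-44,z]),("top",T(140,233),[-32,44,z])]
s=[("scene",S(716,278),[70,-90,z]),("scene",S(424,218),[-70,-90,z]),("scene",S(562,35),[-70,90,z]),("scene",S(596,88),[-32,44,z]),("scene",S(717,113),[32,44,z]),("scene",S(663,206),[32,-44,z]),("scene",S(534,177),[-32,-44,z])]
for q,h in((t,(553.4,62.5,8)),(s,(557.6,67.3,7.8))):
    p,r=fit(q);p=p*[1000,1000,57.3];d=p-h;a=np.radians(8);print(p.round(1),abs(r).max().round(1),"rel",d[0]*np.cos(a)+d[1]*np.sin(a),-d[0]*np.sin(a)+d[1]*np.cos(a),d[2])
E
python3 d.py
```

```text
[551.6  68.9  10.1] 0.8 rel -0.8515753374033811 6.534431583822937 2.072959987173016
[554.5  71.5  10.1] 1.8 rel -2.48793445597538 4.598556383775791 2.2708864756346214
```

The measured result is that the cover is near the flange but still about 2° askew, with a gap at its left end and y offset about +5. I'll push its near edge again, this time left of centre, to close the gap.

>>> servo_tool:
  deltas:
    - {"delta_pos": [0,-0.767,0],"rotation": [0,-0.052,0],"fingers": 1}
    - {"delta_pos": [0,-0.767,0],"rotation": [0,0,0],"fingers": 1}
    - {"delta_pos": [0,-0.767,0],"rotation": [0,0,0],"fingers": 1}
    - {"delta_pos": [0,-0.767,0],"rotation": [0,0,0],"fingers": 1}
    - {"delta_pos": [0,-0.767,0],"rotation": [0,0,0],"fingers": 1}
    - {"delta_pos": [-0.9,0,0],"rotation": [0,0,0],"fingers": 1}
    - {"delta_pos": [-0.9,0,0],"rotation": [0,0,0],"fingers": 1}
    - {"delta_pos": [-0.9,0,0],"rotation": [0,0,0],"fingers": 1}
    - {"delta_pos": [0,0,0.8],"rotation": [0,0,0],"fingers": 1}
    - {"delta_pos": [0,0,0.8],"rotation": [0,0,0],"fingers": 1}
    - {"delta_pos": [0,0,0],"rotation": [0,0,0],"fingers": 1}
    - {"delta_pos": [0,0,0],"rotation": [0,0,0],"fingers": 1}

```text
time: 7.78
tcp_pos: [0.4327, 0.1081, 0.2585]
eef_rot: [-179.7, 0.0, 98.0]
wrist_force: [-0.7, 0.1, 0.3]
width: -0.0001
grip_force: 0.0
```

>>> servo_tool:
  deltas:
    - {"delta_pos": [0,0.4,0],"rotation": [0,0,0],"fingers": 1}
    - {"delta_pos": [0,0.4,0],"rotation": [0,0,0],"fingers": 1}
    - {"delta_pos": [0,0.06,0],"rotation": [0,0,0],"fingers": 1}
    - {"delta_pos": [0,0.06,0],"rotation": [0,0,0],"fingers": 1}
    - {"delta_pos": [0,0,0],"rotation": [0,0,0],"fingers": 1}

```text
time: 8.2
tcp_pos: [0.4613, 0.1128, 0.26]
eef_rot: [-180.0, 0.0, 98.1]
wrist_force: [0.5, 0.4, -0.4]
width: -0.0002
grip_force: 0.0
```

>>> servo_tool:
  deltas:
    - {"delta_pos": [0,0.06,0.06],"rotation": [0,0,0],"fingers": 1}
    - {"delta_pos": [0,0.06,0],"rotation": [0,0,0],"fingers": 1}
    - {"delta_pos": [0,0.06,0],"rotation": [0,0,0],"fingers": 1}
    - {"delta_pos": [0,0,0],"rotation": [0,0,0],"fingers": 1}

```text
time: 8.53
tcp_pos: [0.4658, 0.1136, 0.2571]
eef_rot: [-179.8, -0.0, 98.1]
wrist_force: [-3.7, 0.9, 2.6]
width: -0.0003
grip_force: 2.0
```

>>> servo_tool:
  deltas:
    - {"delta_pos": [0,0.04,0],"rotation": [0,0,0],"fingers": 1}
    - {"delta_pos": [0,0.04,0],"rotation": [0,0,0],"fingers": 1}
    - {"delta_pos": [0,0.04,0],"rotation": [0,0,0],"fingers": 1}
    - {"delta_pos": [0,0,0],"rotation": [0,0,0],"fingers": 1}

```text
time: 8.87
tcp_pos: [0.4672, 0.1137, 0.2562]
eef_rot: [-179.5, 0.0, 98.1]
wrist_force: [-10.0, -0.9, 6.8]
width: -0.0
grip_force: 5.5
```

>>> servo_tool:
  deltas:
    - {"delta_pos": [0,-0.5,0],"rotation": [0,0,0],"fingers": 1}
    - {"delta_pos": [0,-0.3,-0.85],"rotation": [0,0,0],"fingers": 1}
    - {"delta_pos": [0,0,-0.85],"rotation": [0,0,0],"fingers": 1}
    - {"delta_pos": [0.9,0,0],"rotation": [0,0,0],"fingers": 1}
    - {"delta_pos": [0.9,0,0],"rotation": [0,0,0],"fingers": 1}
    - {"delta_pos": [0.9,0,0],"rotation": [0,0,0],"fingers": 1}
    - {"delta_pos": [0,0.9,0],"rotation": [0,0,0],"fingers": 1}
    - {"delta_pos": [0,0.9,0],"rotation": [0,0,0],"fingers": 1}
    - {"delta_pos": [0,0.9,0],"rotation": [0,0,0],"fingers": 1}
    - {"delta_pos": [0,0.9,0],"rotation": [0,0,0],"fingers": 1}
    - {"delta_pos": [0,0,0],"rotation": [0,0,0],"fingers": 1}
    - {"delta_pos": [0,0,0],"rotation": [0,0,0],"fingers": 1}

```text
time: 9.87
tcp_pos: [0.5435, 0.206, 0.3079]
eef_rot: [180.0, 0.0, 98.0]
wrist_force: [0.1, -0.4, 0.2]
width: -0.0002
grip_force: 0.0
```

```bash
cat > track.py <<'E'
# cover pose from hole corners tracked by template matching against t4/s4 (known pixels), arm out of the way
import sys,cv2
from fit import *
from d import t,s
from plant import sensors
tag=sys.argv[1]; z=float(sys.argv[2]) if len(sys.argv)>2 else 97
o=sensors.get_obs();print(o['time'],o['tcp_pos'].round(4),o['eef_rot'].round(1),o['wrist_force'].round(1))
def trk(a,b,uv):
    u,v=np.round(uv).astype(int);w=7
    P=a[v-w:v+w+1,u-w:u+w+1];R=b[v-w-14:v+w+15,u-w-14:u+w+15]
    m=cv2.matchTemplate(R,P,cv2.TM_CCOEFF_NORMED);_,q,_,(x,y)=cv2.minMaxLoc(m)
    def sp(f):
        d=f[0]-2*f[1]+f[2];return 0 if d==0 else .5*(f[0]-f[2])/d
    dx=sp(m[y,x-1:x+2]) if 0<x<m.shape[1]-1 else 0;dy=sp(m[y-1:y+2,x]) if 0<y<m.shape[0]-1 else 0
    return uv+[x-14+dx,y-14+dy],q
for n,ob,h in(("top",t,(553.4,62.5,8)),("scene",s,(557.6,67.3,7.8))):
    b=viewer.grab_frame(n);cv2.imwrite(f"pics/{n}_{tag}.png",b);a=cv2.imread("pics/"+n[0]+"4.png")
    L=[(n,)+trk(a,b,uv)+(X,) for n,uv,X in ob]
    print(n,"shift",[((l[1]-q[1]).round(1).tolist(),round(float(l[2]),2)) for l,q in zip(L,ob)])
    p,r=fit([(l[0],l[1],[l[3][0],l[3][1],z]) for l in L if l[2]>.6]);p=p*[1000,1000,57.3];d=p-h;c=np.radians(8)
    print(p.round(1),abs(r).max().round(1),"rel",np.round([d[0]*np.cos(c)+d[1]*np.sin(c),-d[0]*np.sin(c)+d[1]*np.cos(c),d[2]],1))
E
python3 track.py 5
```

```text
[551.6  68.9  10.1] 0.8 rel -0.8515753374033811 6.534431583822937 2.072959987173016
[554.5  71.5  10.1] 1.8 rel -2.48793445597538 4.598556383775791 2.2708864756346214
9.8667 [0.5435 0.206  0.3079] [180.   0.  98.] [ 0.1 -0.4  0.2]
top shift [([1.8, -2.8], 0.89), ([1.9, -0.3], 0.9), ([0.1, -0.0], 0.99), ([-0.2, -1.6], 0.89), ([1.5, -2.2], 0.92), ([1.8, -0.7], 0.95), ([0.6, -0.5], 0.92), ([0.5, -1.9], 0.93)]
[553.9  67.    8.7] 0.7 rel [1.1 4.4 0.7]
scene shift [([-1.3, 1.7], 0.98), ([-0.2, 0.1], 0.98), ([2.9, 0.7], 0.99), ([1.7, 1.1], 0.99), ([1.5, 1.7], 0.97), ([-0.4, 1.5], 0.96), ([0.2, 0.8], 0.98)]
[557.1  69.3   8.4] 1.8 rel [-0.2  2.   0.6]
```

The cover is now flush with the flange: yaw error about 0.6°, x about 0.5 mm, y +2 to +4 mm. Next I'll push it along -y from its left end.

>>> servo_tool:
  deltas:
    - {"delta_pos": [0,0,0.84],"rotation": [0,0,0],"fingers": 1}
    - {"delta_pos": [0,0,0.84],"rotation": [0,0,0],"fingers": 1}
    - {"delta_pos": [-0.4,0,0],"rotation": [0,0,0],"fingers": 1}
    - {"delta_pos": [-0.4,0,0],"rotation": [0,0,0],"fingers": 1}
    - {"delta_pos": [-0.1,0,0],"rotation": [0,0,0],"fingers": 1}
    - {"delta_pos": [-0.05,0,0],"rotation": [0,0,0],"fingers": 1}
    - {"delta_pos": [-0.05,0,0],"rotation": [0,0,0],"fingers": 1}
    - {"delta_pos": [-0.05,0,0],"rotation": [0,0,0],"fingers": 1}
    - {"delta_pos": [0,0,0],"rotation": [0,0,0],"fingers": 1}

```text
time: 10.72
tcp_pos: [0.5466, 0.1746, 0.2587]
eef_rot: [180.0, 0.0, 98.1]
wrist_force: [-0.9, 0.7, 0.6]
width: -0.0
grip_force: 0.0
```

>>> servo_tool:
  deltas:
    - {"delta_pos": [-0.05,0.01,0],"rotation": [0,0,0],"fingers": 1}
    - {"delta_pos": [-0.05,0.01,0],"rotation": [0,0,0],"fingers": 1}
    - {"delta_pos": [-0.05,0.01,0],"rotation": [0,0,0],"fingers": 1}
    - {"delta_pos": [0,0,0],"rotation": [0,0,0],"fingers": 1}

```text
time: 11.05
tcp_pos: [0.5479, 0.1703, 0.2578]
eef_rot: [-179.9, 0.0, 98.1]
wrist_force: [0.2, -0.4, 0.8]
width: -0.0003
grip_force: 0.0
```

>>> servo_tool:
  deltas:
    - {"delta_pos": [-0.05,0.01,0],"rotation": [0,0,0],"fingers": 1}
    - {"delta_pos": [-0.05,0.01,0],"rotation": [0,0,0],"fingers": 1}
    - {"delta_pos": [0,0,0],"rotation": [0,0,0],"fingers": 1}

```text
time: 11.3
tcp_pos: [0.5489, 0.1673, 0.2578]
eef_rot: [-179.9, 0.0, 98.1]
wrist_force: [-0.1, 0.3, -0.0]
width: 0.0001
grip_force: 0.0
```

>>> servo_tool:
  deltas:
    - {"delta_pos": [-0.05,0.01,0],"rotation": [0,0,0],"fingers": 1}
    - {"delta_pos": [-0.05,0.01,0],"rotation": [0,0,0],"fingers": 1}
    - {"delta_pos": [0,0,0],"rotation": [0,0,0],"fingers": 1}

```text
time: 11.55
tcp_pos: [0.5498, 0.1646, 0.2578]
eef_rot: [-179.9, -0.0, 98.1]
wrist_force: [-1.0, 0.7, 0.0]
width: -0.0001
grip_force: 0.5
```

>>> servo_tool:
  deltas:
    - {"delta_pos": [-0.04,0.01,0],"rotation": [0,0,0],"fingers": 1}
    - {"delta_pos": [-0.04,0.01,0],"rotation": [0,0,0],"fingers": 1}
    - {"delta_pos": [0,0,0],"rotation": [0,0,0],"fingers": 1}

```text
time: 11.8
tcp_pos: [0.5505, 0.1628, 0.2578]
eef_rot: [-179.9, -0.1, 98.1]
wrist_force: [-1.4, 4.4, 0.4]
width: 0.0001
grip_force: 2.3
```

```bash
python3 track.py 6 | tail -5
```

```text
11.8 [0.5505 0.1628 0.2578] [-1.799e+02 -1.000e-01  9.810e+01] [-1.4  4.4  0.4]
top shift [([14.0, -3.7], 0.69), ([6.0, 0.7], 0.91), ([0.6, -0.2], 0.87), ([9.3, -2.6], 0.83), ([5.4, -1.6], 0.9), ([5.3, 0.1], 0.91), ([4.2, 0.1], 0.9), ([4.4, -1.7], 0.92)]
[553.3  60.3   8. ] 8.8 rel [-0.4 -2.1 -0. ]
scene shift [([-4.2, 8.6], 0.87), ([-5.0, 6.1], 0.79), ([4.7, 7.6], 0.96), ([0.1, 7.7], 0.94), ([-0.2, 8.7], 0.96), ([-2.6, 9.1], 0.96), ([-2.0, 7.9], 0.96)]
[563.5  51.6   7.5] 4.1 rel [  3.7 -16.3  -0.3]
```

The scene view shows every point dropping by about 8 px, so the cover has fallen over the studs. I'll retreat, then check with z = 89 mm.

>>> servo_tool:
  deltas:
    - {"delta_pos": [0.5,0,0],"rotation": [0,0,0],"fingers": 1}
    - {"delta_pos": [0.5,0,-0.8],"rotation": [0,0,0],"fingers": 1}
    - {"delta_pos": [0.5,0,-0.8],"rotation": [0,0,0],"fingers": 1}
    - {"delta_pos": [0,0,0],"rotation": [0,0,0],"fingers": 1}
    - {"delta_pos": [0,0,0],"rotation": [0,0,0],"fingers": 1}

```text
time: 12.32
tcp_pos: [0.5454, 0.2073, 0.3075]
eef_rot: [179.8, 0.1, 98.1]
wrist_force: [0.4, -0.0, -0.6]
width: 0.0003
grip_force: 0.0
```

```bash
python3 track.py 7 89| tail -5
```

```text
12.3167 [0.5454 0.2073 0.3075] [1.798e+02 1.000e-01 9.810e+01] [ 0.4 -0.  -0.6]
top shift [([6.3, -2.1], 0.91), ([6.0, 0.7], 0.91), ([0.6, -0.2], 0.87), ([3.7, -1.8], 0.87), ([5.4, -1.6], 0.9), ([5.3, 0.1], 0.91), ([4.2, 0.1], 0.9), ([4.3, -1.7], 0.92)]
[554.6  60.6   8.4] 3.0 rel [ 0.9 -2.1  0.4]
scene shift [([-4.2, 8.6], 0.86), ([-5.0, 6.1], 0.8), ([-13.1, -2.1], 0.95), ([0.1, 7.7], 0.95), ([-0.2, 8.7], 0.96), ([-2.5, 9.1], 0.96), ([-2.0, 7.9], 0.96)]
[556.3  62.3   8.8] 11.6 rel [-2.  -4.8  1. ]
```

The cover is over all four studs: its holes agree to within 1 mm or so, and it sits at about 89 mm on the seals. Now I'll press the left end.

>>> servo_tool:
  deltas:
    - {"delta_pos": [-0.775,-0.114,0],"rotation": [0,0,0],"fingers": 1}
    - {"delta_pos": [-0.775,-0.114,0],"rotation": [0,0,0],"fingers": 1}
    - {"delta_pos": [-0.775,-0.114,0],"rotation": [0,0,0],"fingers": 1}
    - {"delta_pos": [0,0,0.6],"rotation": [0,0,0],"fingers": 1}
    - {"delta_pos": [0,0,0.6],"rotation": [0,0,0],"fingers": 1}
    - {"delta_pos": [0,0,0.15],"rotation": [0,0,0],"fingers": 1}
    - {"delta_pos": [0,0,0.05],"rotation": [0,0,0],"fingers": 1}
    - {"delta_pos": [0,0,0.05],"rotation": [0,0,0],"fingers": 1}
    - {"delta_pos": [0,0,0],"rotation": [0,0,0],"fingers": 1}

```text
time: 13.17
tcp_pos: [0.5441, 0.1365, 0.2624]
eef_rot: [-179.9, 0.0, 98.1]
wrist_force: [0.2, 0.2, 0.4]
width: 0.0002
grip_force: 0.0
```

>>> servo_tool:
  deltas:
    - {"delta_pos": [0,0,0.06],"rotation": [0,0,0],"fingers": 1}
    - {"delta_pos": [0,0,0.06],"rotation": [0,0,0],"fingers": 1}
    - {"delta_pos": [0,0,0.06],"rotation": [0,0,0],"fingers": 1}
    - {"delta_pos": [0,0,0],"rotation": [0,0,0],"fingers": 1}

```text
time: 13.5
tcp_pos: [0.5444, 0.1368, 0.2583]
eef_rot: [180.0, 0.0, 98.1]
wrist_force: [-1.9, -0.1, 4.7]
width: 0.0003
grip_force: 2.3
```

>>> servo_tool:
  deltas:
    - {"delta_pos": [0,0,0.06],"rotation": [0,0,0],"fingers": 1}
    - {"delta_pos": [0,0,0.06],"rotation": [0,0,0],"fingers": 1}
    - {"delta_pos": [0,0,0.06],"rotation": [0,0,0],"fingers": 1}
    - {"delta_pos": [0,0,0],"rotation": [0,0,0],"fingers": 1}

```text
time: 13.83
tcp_pos: [0.5442, 0.1368, 0.2568]
eef_rot: [179.8, 0.0, 98.1]
wrist_force: [-11.6, -0.9, 31.2]
width: -0.0
grip_force: 15.5
```

>>> servo_tool:
  deltas:
    - {"delta_pos": [0,0,-0.6],"rotation": [0,0,0],"fingers": 1}
    - {"delta_pos": [0,0,-0.6],"rotation": [0,0,0],"fingers": 1}
    - {"delta_pos": [-0.845,0,0],"rotation": [0,0,0],"fingers": 1}
    - {"delta_pos": [-0.845,0,0],"rotation": [0,0,0],"fingers": 1}
    - {"delta_pos": [-0.845,0,0],"rotation": [0,0,0],"fingers": 1}
    - {"delta_pos": [-0.845,0,0],"rotation": [0,0,0],"fingers": 1}
    - {"delta_pos": [-0.845,0,0],"rotation": [0,0,0],"fingers": 1}
    - {"delta_pos": [-0.845,0,0],"rotation": [0,0,0],"fingers": 1}
    - {"delta_pos": [0,0,0.6],"rotation": [0,0,0],"fingers": 1}
    - {"delta_pos": [0,0,0.2],"rotation": [0,0,0],"fingers": 1}
    - {"delta_pos": [0,0,0],"rotation": [0,0,0],"fingers": 1}
    - {"delta_pos": [0,0,0],"rotation": [0,0,0],"fingers": 1}

```text
time: 14.83
tcp_pos: [0.565, -0.0135, 0.2635]
eef_rot: [-179.9, -0.0, 98.1]
wrist_force: [0.3, 0.1, 0.2]
width: 0.0002
grip_force: 0.0
```

>>> servo_tool:
  deltas:
    - {"delta_pos": [0,0,0.06],"rotation": [0,0,0],"fingers": 1}
    - {"delta_pos": [0,0,0.06],"rotation": [0,0,0],"fingers": 1}
    - {"delta_pos": [0,0,0.06],"rotation": [0,0,0],"fingers": 1}
    - {"delta_pos": [0,0,0.06],"rotation": [0,0,0],"fingers": 1}
    - {"delta_pos": [0,0,0],"rotation": [0,0,0],"fingers": 1}

```text
time: 15.25
tcp_pos: [0.5655, -0.0136, 0.2573]
eef_rot: [-180.0, 0.0, 98.1]
wrist_force: [-1.9, -0.4, 3.3]
width: 0.0001
grip_force: 1.7
```

>>> servo_tool:
  deltas:
    - {"delta_pos": [0,0,0.06],"rotation": [0,0,0],"fingers": 1}
    - {"delta_pos": [0,0,0.05],"rotation": [0,0,0],"fingers": 1}
    - {"delta_pos": [0,0,0.04],"rotation": [0,0,0],"fingers": 1}
    - {"delta_pos": [0,0,0],"rotation": [0,0,0],"fingers": 1}

```text
time: 15.58
tcp_pos: [0.5653, -0.0135, 0.2563]
eef_rot: [179.9, 0.1, 98.1]
wrist_force: [-9.5, 1.1, 27.8]
width: 0.0001
grip_force: 14.0
```

Both ends bottomed at a TCP height of about 0.256. I'll go back and check the left end again.

>>> servo_tool:
  deltas:
    - {"delta_pos": [0,0,-0.6],"rotation": [0,0,0],"fingers": 1}
    - {"delta_pos": [0,0,-0.6],"rotation": [0,0,0],"fingers": 1}
    - {"delta_pos": [0.845,0,0],"rotation": [0,0,0],"fingers": 1}
    - {"delta_pos": [0.845,0,0],"rotation": [0,0,0],"fingers": 1}
    - {"delta_pos": [0.845,0,0],"rotation": [0,0,0],"fingers": 1}
    - {"delta_pos": [0.845,0,0],"rotation": [0,0,0],"fingers": 1}
    - {"delta_pos": [0.845,0,0],"rotation": [0,0,0],"fingers": 1}
    - {"delta_pos": [0.845,0,0],"rotation": [0,0,0],"fingers": 1}
    - {"delta_pos": [0,0,0.6],"rotation": [0,0,0],"fingers": 1}
    - {"delta_pos": [0,0,0.4],"rotation": [0,0,0],"fingers": 1}
    - {"delta_pos": [0,0,0],"rotation": [0,0,0],"fingers": 1}
    - {"delta_pos": [0,0,0.06],"rotation": [0,0,0],"fingers": 1}
    - {"delta_pos": [0,0,0],"rotation": [0,0,0],"fingers": 1}

```text
time: 16.67
tcp_pos: [0.5439, 0.1368, 0.2565]
eef_rot: [-179.9, 0.0, 98.1]
wrist_force: [-1.1, 0.9, 2.3]
width: 0.0
grip_force: 1.3
```

>>> servo_tool:
  deltas:
    - {"delta_pos": [0,0,0.06],"rotation": [0,0,0],"fingers": 1}
    - {"delta_pos": [0,0,0.06],"rotation": [0,0,0],"fingers": 1}
    - {"delta_pos": [0,0,0],"rotation": [0,0,0],"fingers": 1}
    - {"delta_pos": [0,0,-0.8],"rotation": [0,0,0],"fingers": 1}
    - {"delta_pos": [0,0,-0.8],"rotation": [0,0,0],"fingers": 1}
    - {"delta_pos": [0.8,0,0],"rotation": [0,0,0],"fingers": 1}
    - {"delta_pos": [0.8,0,0],"rotation": [0,0,0],"fingers": 1}
    - {"delta_pos": [0.8,0,0],"rotation": [0,0,0],"fingers": 1}
    - {"delta_pos": [0,0,0],"rotation": [0,0,0],"fingers": 1}
    - {"delta_pos": [0,0,0],"rotation": [0,0,0],"fingers": 1}

```text
time: 17.5
tcp_pos: [0.5337, 0.2085, 0.3004]
eef_rot: [-179.9, 0.0, 98.2]
wrist_force: [0.1, -0.9, -0.2]
width: -0.0
grip_force: 0.0
```

```bash
python3 - <<'E'
from plant import sensors, viewer
import cv2,numpy as np
o=sensors.get_obs();print(o['time'],o['tcp_pos'],o['wrist_force'])
t=viewer.grab_frame("top");s=viewer.grab_frame("scene")
t=cv2.resize(t[172:340,225:425],None,fx=2,fy=2,interpolation=cv2.INTER_CUBIC)
s=cv2.resize(s[200:368,240:440],None,fx=2,fy=2,interpolation=cv2.INTER_CUBIC)
cv2.imwrite("pics/ts9.png",np.hstack([t,s]))
E
```

```text
17.5 [0.5336712  0.20850506 0.300412  ] [ 0.08705133 -0.85107788 -0.22546262]
```

View pics/ts9.png

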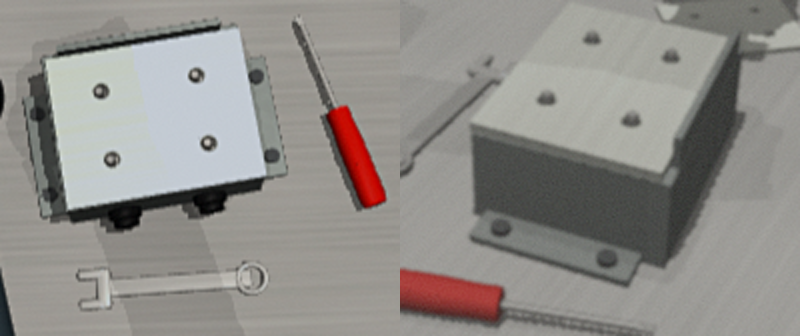

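The cover sits flush and level on the rim. All four studs stick up through its holes: scene view (592,38), (671,56), (547,97), (631,119). The wrench and screwdriver haven't moved, and the arm is clear.

```bash
python3 -c "
from plant import close_job
print(close_job())"
```

```text
the job is handed in; nothing more can be done
None
```

The cover is home and level over all four studs with both seals pressed down, the wrench and screwdriver are untouched, and the job was handed in at about 17.5 s; the judge's result was not shown.

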